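Close the snap-button press with one turn of its hand wheel

ROBOT

A 6-joint arm with a two-finger parallel gripper is mounted at the origin on the work surface. World frame = base frame: x ahead of the robot, y to its left, z up, the work surface at z = 0. Lengths are in m, angles in rad, forces in N, time in s.
With the tool pointing down it reaches from about 0.35 to 0.925 m from the base axis. Payload 6.4 kg.
Tool frame: the origin (TCP) lies at the very end of the fingers, on their centre line; the grasp point (between the pads) lies 19 mm behind it; x points along the fingers, y is the direction in which the jaws open and shut, and the axes are right-handed (so a half turn about x gives the same grasp; the last joint's range is limited). The gripper opens to 94 mm and grips with 3 to 60 N. Pads are 16 mm wide; open, the fingers measure 119 mm over their backs; the gripper's body (75 mm by 177 mm) begins 78 mm behind the grasp point.
Start: joints at [1.089, 0.245, 1.558, -0, 1.339, -0.174], TCP at [0.197, 0.619, 0.174] pointing down, gripper open.
Joint ranges: [-3.13, 3.13], [-1.02, 2.26], [0.13, 2.54], [-0.95, 4.09], [0.21, 2.88], [-2.74, 2.74]. Speed limits (rad/s): [2.57, 2.57, 3.14, 3.14, 3.14, 3.14].

INTERFACE

Orientations are given as a 3x3 rotation matrix whose columns are the frame's x, y, z axes.
In Python, from plant import arm, gripper_to, sensors, imaging, finder gives the robot as it stands. The module is installed in compiled form; this text tells all that it offers. Calls block until the motion is done:
- arm.move_to(position, orientation): joint-space move of the TCP to a pose.
- arm.servo_line(position, rot=None, feed=0.15, max_force=None): straight line of the TCP; rot=None keeps the orientation; feed is the mean speed in m/s. With max_force (N) it stops when the force on the tool has changed by that much, and returns True; else False.
- arm.set_joints(angles): joint-space move.
- gripper_to(opening, squeeze=None): finger opening in m; squeeze is the grip in N (None keeps the last); returns when the fingers have stopped.
- arm.dwell(seconds).
- arm.ik(position, orientation): joint angles nearest the present ones, or None.
- sensors.get_state(): the state.
- imaging.get_image(name): name is "scene" or "top" or "wrist"; returns the picture (480x640x3 uint8, red, green, blue); there is no depth.
- imaging.camera_params(name): a dict with "fx", "fy", "cx", "cy" (pixels), "extrinsics" (4x4, takes a point from camera to world coordinates). Camera axes: x right, y down, z forward; pixel columns grow to the right and rows downward; lengths in m; the calibration is good to about 2 mm. A picture is of the moment at which its call begins: read the wrist's pose just before it. camera_params takes no time and is no camera call; for the wrist camera it gives the pose at the moment of the call.
A pose or a line that the arm cannot do raises arm.PlanningError and nothing moves.
- arm.close_job(): hands the job in, once; it reports no verdict.
Trained networks look in the newest picture that a camera, given by its name, has taken for a name from the list of things; names that differ only in an ending like _2 or _b are one class to them, and where a whole thing is asked for, a point or a joint stands for the part that bears it (a point fixed in the world has none). Each returns a list of dicts, best first, with "confidence" (0 to 1); they miss things now and then, are a little off and sometimes report something else, mostly with a low value. They report only what shows in the picture. A call takes as long as a camera call.
- finder.find_in(camera, label): "extent" ([left, top, right, bottom] in pixels, round what is visible of it).
The state is a dict: "time_s": time; "joints": joint angles; "joint_velocities": joint speeds; "tau": joint torques, N m; "eef_pos": TCP position; "ee_rot": TCP orientation; "wrist_force": force on the tool from outside, world axes, zero at the start; "ft_torque": the same for the moment, N m; "finger_gap": finger opening in m.
Only numpy, scipy, OpenCV 4.12 (cv2) and the standard library are available. Lean on these libraries where they do the work, as an engineer would, in place of code of your own. Each camera call takes 0.05 s, during which the arm holds its last target.

TASK

The two halves of a metal snap button are already loaded in the dies of the small green press: close the press on them by pushing its hand wheel round by the red upright handle, clockwise as seen from above, through exactly one full turn, so that the handle ends where it began. Only push the handle with the fingertips or the outside of a finger, never pinch it; do not start it backwards, nor run on past the full turn, which would crush the button; and leave the loose things round the press undisturbed.

Things in the scene. Friction and masses are not known exactly. Their poses are not given: they have to be found in the camera images.
- wheel (a joint): hand wheel angle in rad: 0 at the start of every run, growing as the wheel is pushed clockwise seen from above; one full turn is 6.283. Vertical axis. Stiff (friction 0.3 N m, about 4 N at the handle), it stays where it is left. No stop at one turn: it can go about 0.9 rad too far, or 0.9 rad backwards from the start, before it meets an end stop.
- wheel_center (a point): centre of the hand wheel, on its axis in the rim's mid-plane, 215 mm above the table at the start; turns with the wheel, z up, x towards the handle. Green cast iron, three spokes; rim: 15 mm round bar, 78 mm mean radius; hub and nut, 42 mm across, reach 18 mm above the mid-plane. Wheel and screw sink 12 mm per clockwise turn. Only the handle and hub nut rise above the rim.
- handle_mid (a point): middle of the wheel's red upright handle, on the rim at the outer end of one spoke: a round grip 22 mm in diameter on a steel ferrule 26 mm across; the red part runs from 26 mm below this point to 27 mm above it. The point is 36 mm above the rim's mid-plane and 78 mm from the axis. The handle may start anywhere round the circle; it is polished plastic (friction about 0.3) and does not spin.
- grip_trail: the trailing half of the red handle, the side to push against for a clockwise turn (the +y half in the axes of wheel_center). Origin: in the rim's mid-plane under the handle's middle, 78 mm from the axis.
- grip_lead: the leading half of the red handle, the side that goes first in a clockwise turn (the -y half). Same origin as the trailing half. Fingers pressing on both halves at once count as pinching.
- press: the press: a green cast-iron C-frame bolted to the table, foot 185 x 115 mm, arm and nut boss up to 181 mm, all beneath the wheel. Origin: on the table, under the wheel's axis; its x axis points from the dies to the column.
- thimble: loose blue plastic thimble, 20 mm across, 25 mm high, open end down; origin at the centre of its underside. Stands near the press; leave it.
- pin_tin: loose round steel pin tin with a twist lid, 67 mm across, 26 mm high; origin at the centre of its underside. Leave it.
- button_bowl: loose white ceramic bowl of buttons, 98 mm across, 40 mm high; origin at the centre of its underside. Leave it.
- spool_red: loose small wooden spool with red, 36 mm across, 52 mm high, upright; origin at the centre of its underside. Leave it.
- spool_tall: loose large wooden spool with yellow, 48 mm across, 95 mm high, upright behind the press; origin at the centre of its underside. Leave it.
- snap_tray: loose small two-part wooden tray of spare snap halves, 75 x 100 x 18 mm, behind the press; origin at the centre of its underside. Leave it.

How it is judged:
On the way, in this order (a step that is already met when the one before it is completed fails the run):
1. the wheel passes the quarter turn with a finger pushing on the trailing side of the handle (value of joint wheel between 1.2 and 2 rad and contact force between the fingers and grip_trail above 0.3 N), for 0.05 s.
2. the wheel passes the half turn, still pushed by the handle (value of joint wheel between 2.75 and 3.55 rad and contact force between the fingers and grip_trail above 0.3 N), for 0.05 s.
3. the wheel passes the three-quarter turn, still pushed by the handle (value of joint wheel between 4.3 and 5.1 rad and contact force between the fingers and grip_trail above 0.3 N), for 0.05 s.
At the end, for the whole second after the job is handed in: The hand wheel stands still one full clockwise turn from its start, to within 0.15 rad (about 9 degrees, 12 mm at the handle), and every loose thing stands upright within 20 mm of its starting place (value of joint wheel between 6.1332 and 6.4332 rad and velocity of joint wheel between -0.03 and 0.03 rad/s and distance of each of thimble, pin_tin, button_bowl, spool_red, spool_tall, snap_tray from where it was at the start of the episode below 0.02 m and angle between each of thimble, pin_tin, button_bowl, spool_red, spool_tall, snap_tray's own z axis and vertical below 0.2 rad); the robot touches nothing.
It fails at once if the wheel was run on more than 0.35 rad (20 degrees) past one turn (value of joint wheel above 6.6332 rad).
It fails at once if the wheel was wound backwards by more than 0.25 rad (14 degrees) from its start (value of joint wheel below -0.25 rad).
It fails at once if the handle was pinched: fingers pressed on its leading and trailing halves at once (contact force between the fingers and grip_lead above 1 N and contact force between the fingers and grip_trail above 1 N).
It fails at once if a bystander was pushed, lifted or carried more than 20 mm (distance of any of thimble, pin_tin, button_bowl, spool_red, spool_tall, snap_tray from where it was at the start of the episode above 0.02 m).
It also fails if it takes over 54 s, if anything falls off the work surface, if the arm or the gripper's body presses on something with over 40 N, if the wrist force passes 120 N, or if a joint passes its speed limit or range.

## Working session

There is one attempt and no reset: what is moved stays moved. The work goes in short steps, each a Python script; the robot and the scene stay as the last script left them, time stands still between calls to the robot, and variables do not carry over. Pictures are saved under pics/ and viewed, and the job is handed in when it is done.

```bash
mkdir -p pics; ls; python3 - <<'E'
from plant import arm, gripper_to, sensors, imaging, finder
import cv2
s=sensors.get_state(); print(s)
for c in ["scene","top","wrist"]:
    im=imaging.get_image(c); cv2.imwrite(f"pics/{c}0.png",im[:,:,::-1])
    p=imaging.camera_params(c); print(c,p)
    for l in ["wheel_center","handle_mid","press"]:
        print(l,finder.find_in(c,l)[:2])
print(sensors.get_state()["time_s"])
E
```

```text
pics
{'time_s': 0.0, 'joints': array([ 1.08892382e+00,  2.45783094e-01,  1.55899158e+00, -2.15823576e-05,
        1.33866915e+00, -1.74117419e-01]), 'joint_velocities': array([-0.00019227, -0.00203764,  0.00012302,  0.00055062,  0.00010089,
        0.00183701]), 'tau': array([-7.01321478e-04, -4.15839171e+01, -3.14602089e+01,  6.84644748e-02,
        3.33073223e-02, -1.69963155e-04]), 'eef_pos': array([0.1966061 , 0.61887667, 0.17247728]), 'ee_rot': array([[-8.39291713e-04,  3.02914447e-01,  9.53017383e-01],
       [-1.65010610e-03,  9.53016002e-01, -3.02915461e-01],
       [-9.99998286e-01, -1.82681423e-03, -3.00017456e-04]]), 'wrist_force': array([ 0.01321891, -0.07004115, -0.36770633]), 'ft_torque': array([-0.07531967, -0.02990358, -0.04632434]), 'finger_gap': 0.09431350302371573}
scene {'fx': 434.1843868086057, 'fy': 434.1843868086057, 'cx': 316.0683846562486, 'cy': 235.18212344283702, 'extrinsics': array([[-3.09729133e-01,  7.99342602e-01, -5.14897338e-01,
         1.00270229e+00],
       [ 9.50824683e-01,  2.60688372e-01, -1.67254280e-01,
         1.55960555e-01],
       [ 5.34
[... 833 characters left out ...]
'extent': [303.3, 192.3, 423.2, 309.1], 'confidence': 0.93}, {'extent': [396.5, 347.9, 409.4, 359.3], 'confidence': 0.28}]
press [{'extent': [321.1, 201.0, 386.1, 303.7], 'confidence': 0.69}]
wrist {'fx': 386.94966204109744, 'fy': 386.94966204109744, 'cx': 322.04679492562815, 'cy': 238.1425276740099, 'extrinsics': array([[ 3.01952101e-01,  9.15638465e-01,  2.65388639e-01,
         1.18356677e-01],
       [ 9.53322786e-01, -2.89790628e-01, -8.48354772e-02,
         6.43710181e-01],
       [-7.71485876e-04,  2.78617287e-01, -9.60401901e-01,
         3.84206258e-01],
       [ 0.00000000e+00,  0.00000000e+00,  0.00000000e+00,
         1.00000000e+00]])}
wheel_center []
handle_mid []
press []
0.6
```

View pics/top0.png

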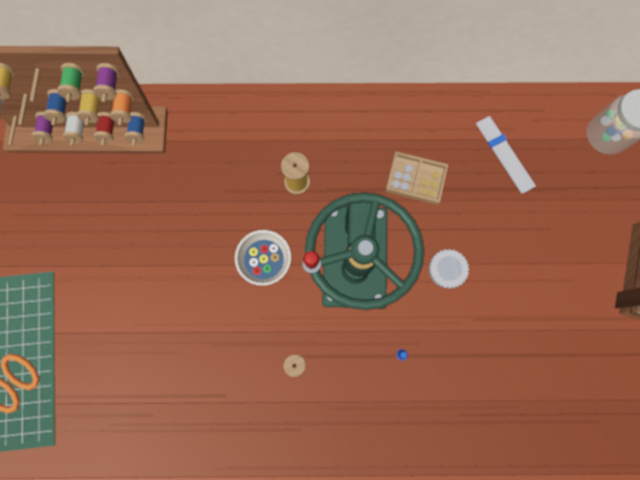

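View pics/scene0.png

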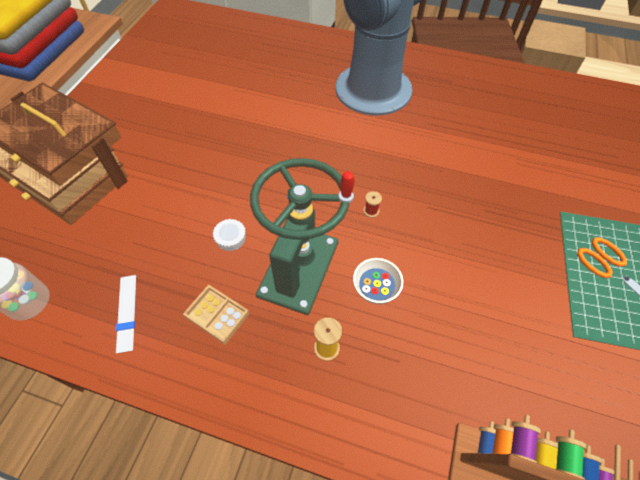

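The top view shows the wheel centred near (365,251) and the red handle at (311,259), on the robot's left (+y). Clockwise therefore starts by pushing +x. Next I'll measure both from the pictures.

```bash
cat > h.py <<'E'
import numpy as np, cv2
from scipy.optimize import least_squares
def ray(p,u,v):
    E=p["extrinsics"]; u=np.asarray(u,float);v=np.asarray(v,float)
    d=np.stack([(u-p["cx"])/p["fx"],(v-p["cy"])/p["fy"],np.ones_like(u)],-1)@E[:3,:3].T
    return E[:3,3],d
def onz(p,u,v,z):
    o,d=ray(p,u,v); return o+d*((z-o[2])/d[...,2])[...,None]
def redmask(im):
    h=cv2.cvtColor(im,cv2.COLOR_RGB2HSV)
    return (((h[...,0]<4)|(h[...,0]>174))&(h[...,1]>205)&(h[...,2]>60)).astype(np.uint8)
def greenmask(im):
    h=cv2.cvtColor(im,cv2.COLOR_RGB2HSV)
    return ((h[...,0]>60)&(h[...,0]<100)&(h[...,1]>60)).astype(np.uint8)
def project(p,X):
    E=p["extrinsics"]; c=(np.atleast_2d(X)-E[:3,3])@E[:3,:3]
    return np.stack([p["fx"]*c[:,0]/c[:,2]+p["cx"],p["fy"]*c[:,1]/c[:,2]+p["cy"]],-1)
E
python3 - <<'E'
from h import *
from plant import imaging
for c,box in [("top",(290,180,440,325)),("scene",(235,145,365,250))]:
    im=cv2.imread(f"pics/{c}0.png")[:,:,::-1].copy(); p=imaging.camera_params(c)
    x0,y0,x1,y1=box
    m=np.zeros(im.shape[:2],np.uint8); m[y0:y1,x0:x1]=greenmask(im)[y0:y1,x0:x1]
    ctr=max(cv2.findContours(m,cv2.RETR_EXTERNAL,cv2.CHAIN_APPROX_NONE)[0],key=len)[:,0]
    P=onz(p,ctr[:,0],ctr[:,1],.215)[:,:2]
    r=least_squares(lambda q:np.hypot(*(P-q[:2]).T)-q[2],[*P.mean(0),.085],loss="soft_l1",f_scale=.001)
    print(c,"centre",r.x,len(P),np.median(abs(r.fun)))
    m=np.zeros(im.shape[:2],np.uint8); m[y0:y1,x0:x1]=redmask(im)[y0:y1,x0:x1]
    n,l,st,ce=cv2.connectedComponentsWithStats(m); 
    for i in range(1,n):
        if st[i,4]>15: print(st[i],ce[i],onz(p,ce[i,0],ce[i,1],.251),onz(p,ce[i,0],ce[i,1],.27))
E
```

```text
top centre [ 0.57669583 -0.01066292  0.08180276] 420 0.0012515039939522202
scene centre [ 0.57206783 -0.01098407  0.07680531] 543 0.004603529760334776
[343 172  10  13  40] [347.825 178.275] [0.54365915 0.06171203 0.251     ] [0.55951306 0.06496708 0.27      ]
```

```bash
python3 - <<'E'
from h import *
from plant import imaging
out=[]
for c,box in [("top",(290,180,440,325)),("scene",(235,145,385,290))]:
    im=cv2.imread(f"pics/{c}0.png"); p=imaging.camera_params(c)
    x0,y0,x1,y1=box; big=cv2.resize(im[y0:y1,x0:x1],None,fx=2.6*1,fy=2.6,interpolation=cv2.INTER_CUBIC)
    for ctr,col in [((.5767,-.0107),(255,255,0)),((.572,-.011),(0,255,255))]:
        for r in (.0705,.0855):
            t=np.linspace(0,2*np.pi,90); X=np.c_[ctr[0]+r*np.cos(t),ctr[1]+r*np.sin(t),0*t+.215]
            q=((project(p,X)-[x0,y0])*2.6).astype(np.int32); cv2.polylines(big,[q],True,col,1)
    out.append(big)
    rgb=im[:,:,::-1].astype(int); 
    y,x=(259,311) if c=="top" else (180,347)
    print(cv2.cvtColor(im[:,:,::-1].copy(),cv2.COLOR_RGB2HSV)[y-1:y+2,x-1:x+2].reshape(-1,3).tolist())
cv2.imwrite("pics/crop1.png",np.hstack(out))
E
```

```text
[[1, 174, 204], [1, 178, 201], [1, 174, 199], [1, 170, 206], [1, 173, 203], [1, 175, 200], [1, 170, 207], [1, 174, 205], [1, 175, 202]]
[[2, 202, 188], [2, 211, 202], [2, 209, 207], [3, 205, 158], [2, 195, 169], [3, 206, 173], [3, 194, 159], [2, 201, 161], [2, 216, 165]]
```

View pics/crop1.png

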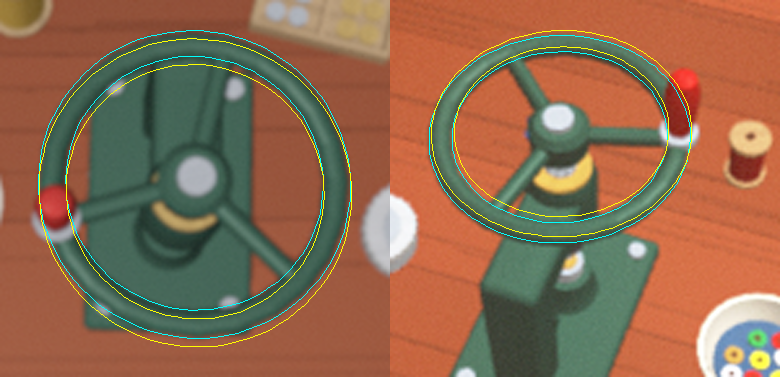

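```bash
python3 - <<'E'
from h import *
from plant import imaging,arm
pt=imaging.camera_params("top");ps=imaging.camera_params("scene")
C=np.array([.576,-.0107])
for z in(.265,.27): print(onz(pt,311.2,258.1,z))
for z in (.25,.255): print(onz(ps,347.3,186.2,z))
for X in (onz(pt,311.2,258.1,.267),onz(ps,347.3,186.2,.251)):
    d=X[:2]-C; print(np.hypot(*d),np.degrees(np.arctan2(d[1],d[0])))
for a in range(85,106,5):
    H=np.r_[C+.078*np.array([np.cos(np.radians(a)),np.sin(np.radians(a))]),.251]
    T=H+[0,0,.027]
    print(a,H,project(pt,H),project(pt,T),project(ps,H),project(ps,T))
E
```

```text
[0.55668314 0.06513199 0.265     ]
[0.55586639 0.06507417 0.27      ]
[0.55923202 0.06528833 0.25      ]
[0.56325526 0.06611092 0.255     ]
0.07831253358971975 104.52695430491234
0.0778079912739266 101.83904773690465
85 [0.58279815 0.06700319 0.251     ] [[309.89820483 240.8012121 ]] [[309.60261269 236.83123894]] [[344.34915101 196.99592492]] [[345.3153728  186.24445333]]
90 [0.576  0.0673 0.251 ] [[309.68994247 245.71636699]] [[309.38595825 241.92318186]] [[345.69642665 193.84848532]] [[346.70305655 183.04607816]]
95 [0.56920185 0.06700319 0.251     ] [[309.91904911 250.64774618]] [[309.62309126 247.03266476]] [[346.67625752 190.64245179]] [[347.71042662 179.78925505]]
100 [0.56245544 0.066115   0.251     ] [[310.58622271 255.55763209]] [[310.31483573 252.12060483]] [[347.28642819 187.40409251]] [[348.33542443 176.50071481]]
105 [0.55581211 0.06464221 0.251     ] [[311.68875793 260.4080528 ]] [[311.45848191 257.14763364]] [[347.5278396 184.1591602]] [[348.57921998 173.20662889]]
```

```bash
cat >> h.py <<'E'
C=np.array([.576,-.0107]); A0=np.radians(103); R=.078
ROT=np.array([[0,-np.sin(A0-np.pi/2),np.cos(A0-np.pi/2)],[0,np.cos(A0-np.pi/2),np.sin(A0-np.pi/2)],[-1,0,0]])
HZ,HY,RH=.008,.0125,.011
def dist(phi):
    # block centre to handle centre along push direction phi (rel. to tool z), so rectangle touches circle
    from scipy.optimize import brentq
    u=np.array([np.cos(phi),np.sin(phi)])
    f=lambda d:np.hypot(*np.maximum(abs(d*u)-[HZ,HY],0))-RH
    return brentq(f,.005,.06)
def tcp(th,extra=0,dz=.024):
    a=A0-th; H=C+R*np.array([np.cos(a),np.sin(a)]); t=np.array([np.sin(a),-np.cos(a)])
    d=dist(th)+extra
    return np.r_[H-d*t,.215-.012*th/(2*np.pi)+dz]
E
python3 - <<'E'
from h import *
from plant import arm,gripper_to,sensors
print(ROT,np.linalg.det(ROT)); print(tcp(0),tcp(0,.015))
for th in np.linspace(0,2*np.pi,13): print(round(th,2),tcp(th).round(4),np.round(arm.ik(tcp(th),ROT),2), round(dist(th),4))
s=sensors.get_state()
gripper_to(0.0,20)
p=s["eef_pos"].copy(); p[2]=.34; arm.servo_line(p,feed=.2)
q=tcp(0,.015); q[2]=.34; arm.move_to(q,ROT)
s=sensors.get_state(); print(s["time_s"],s["eef_pos"],s["finger_gap"],s["wrist_force"])
from plant import imaging
for c in("top","wrist","scene"): cv2.imwrite(f"pics/{c}1.png",imaging.get_image(c)[:,:,::-1])
E
```

```text
[[ 0.         -0.22495105  0.97437006]
 [ 0.          0.97437006  0.22495105]
 [-1.          0.          0.        ]] 1.0
[0.53994079 0.0610268  0.239     ] [0.52532524 0.05765253 0.239     ]
0.0 [0.5399 0.061  0.239 ] [-0.1  -0.06  1.76 -0.    1.44 -1.89] 0.019
0.52 [0.5778 0.0703 0.238 ] [-0.07  0.04  1.67 -0.    1.43 -1.87] 0.0219
1.05 [0.6154 0.0614 0.237 ] [-0.08  0.13  1.58 -0.    1.44 -1.88] 0.0258
1.57 [0.6467 0.0297 0.236 ] [-0.13  0.2   1.5  -0.    1.44 -1.93] 0.0235
2.09 [ 0.6581 -0.0088  0.235 ] [-0.19  0.22  1.47 -0.    1.45 -1.98] 0.0258
2.62 [ 0.6452 -0.0528  0.234 ] [-0.26  0.2   1.5  -0.    1.44 -2.05] 0.0219
3.14 [ 0.6121 -0.0824  0.233 ] [-0.32  0.13  1.58 -0.    1.43 -2.11] 0.019
3.67 [ 0.5742 -0.0917  0.232 ] [-0.35  0.04  1.68 -0.    1.42 -2.15] 0.0219
4.19 [ 0.5366 -0.0828  0.231 ] [-0.36 -0.05  1.77 -0.    1.42 -2.16] 0.0258
4.71 [ 0.5053 -0.0511  0.23  ] [-0.32 -0.14  1.85 -0.    1.43 -2.12] 0.0235
5.24 [ 0.4939 -0.0126  0.229 ] [-0.26 -0.17  1.89 -0.    1.43 -2.05] 0.0258
5.76 [0.5068 0.0314 0.228 ] [-0.16 -0.14  1.86 -0.    1.42 -1.96] 0.0219
6.28 [0.5399 0.061  0.227 ] [-0.1  -0.05  1.77 -0.    1.41 -1.89] 0.019
5.3167 [0.52531847 0.05820917 0.33999685] 5.856301723514395e-05 [ 0.72519595  0.33682965 -0.55169935]
```

```bash
python3 -c "
import cv2,numpy as np
a=[cv2.resize(cv2.imread(f'pics/{c}1.png'),(400,300)) for c in('top','scene','wrist')]
b=cv2.resize(cv2.imread('pics/scene1.png')[120:330,220:500],(400,300))
cv2.imwrite('pics/all1.png',np.vstack([np.hstack(a[:2]),np.hstack([a[2],b])]))"
```

```text
(no output)
```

View pics/all1.png

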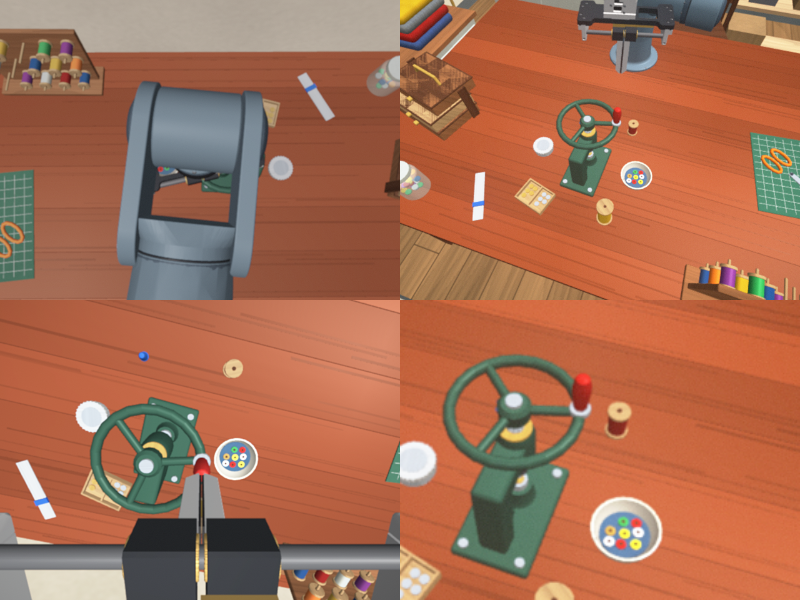

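```bash
python3 - <<'E'
from h import *
from plant import imaging,sensors
s=sensors.get_state()
print(project(imaging.camera_params("scene"),s["eef_pos"]),project(imaging.camera_params("wrist"),s["eef_pos"]))
for z in(.215+.036,.278):print(project(imaging.camera_params("wrist"),np.r_[C+R*np.array([np.cos(A0),np.sin(A0)]),z]))
pw=imaging.camera_params("wrist");print(project(pw,[*C,.233]),pw["extrinsics"][:3,3])
E
```

```text
[[352.56842135 129.99452199]] [[322.44995341 273.40231962]]
[[321.61442336 272.32817705]]
[[321.5845643  285.22575945]]
[[232.2089991  264.67295665]] [0.44503222 0.03917751 0.55073576]
```

View pics/wrist1.png

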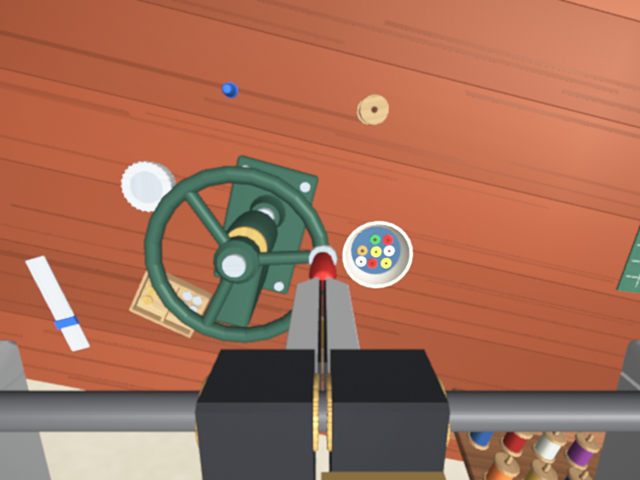

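The wrist view shows the handle at (322,262) and the hub at (233,263). Both match the predictions, so I'll descend and feel for contact.

```bash
python3 - <<'E'
from h import *
from plant import arm,sensors,imaging
q=tcp(0,.015)
print("hit",arm.servo_line(q,feed=.1,max_force=6)); s0=sensors.get_state();print(s0["eef_pos"],s0["wrist_force"])
h=arm.servo_line(tcp(0,-.012),feed=.015,max_force=2.5)
s=sensors.get_state(); print(h,s["eef_pos"],tcp(0),s["wrist_force"],s["time_s"])
t=np.array([np.sin(A0),-np.cos(A0)]); print("extra at contact mm",-1e3*(s["eef_pos"][:2]-tcp(0)[:2])@t)
cv2.imwrite("pics/wrist2.png",imaging.get_image("wrist")[:,:,::-1]);cv2.imwrite("pics/scene2.png",imaging.get_image("scene")[:,:,::-1])
E
```

```text
hit False
[0.52587551 0.05758615 0.23991574] [ 0.49848758 -1.0771517   0.12131192]
True [0.53814013 0.06078628 0.23823363] [0.53994079 0.0610268  0.239     ] [-0.38025001 -0.08392805 -0.47084268] 7.6333
extra at contact mm 1.8086060184887949
```

View pics/scene2.png

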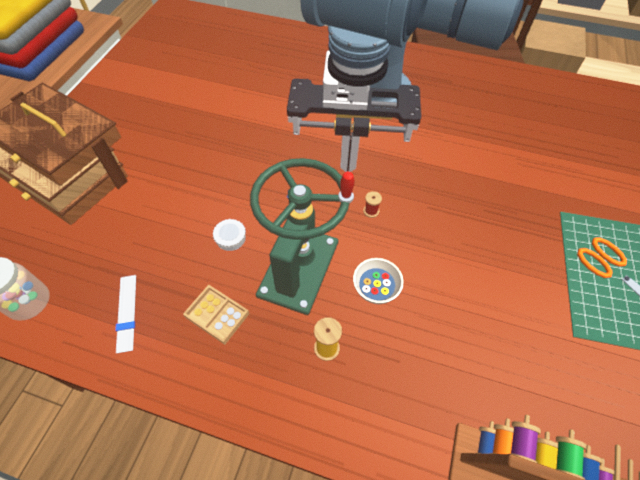

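View pics/wrist2.png

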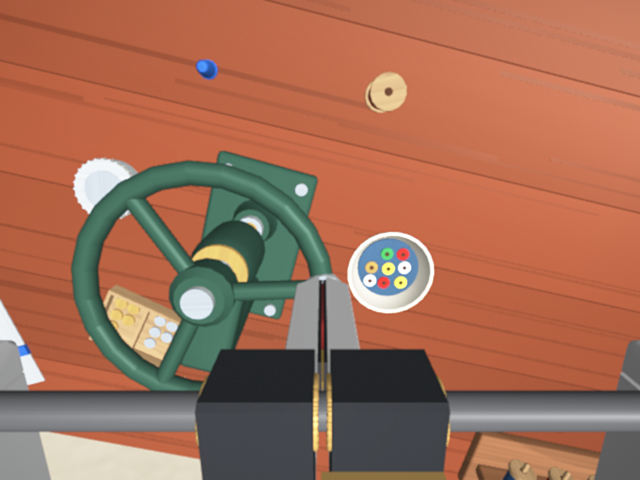

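```bash
python3 - <<'E'
from h import *
from plant import arm,sensors,imaging
for th in np.radians(np.arange(12,97,12)):
    arm.servo_line(tcp(th,.001),ROT,feed=.05,max_force=40)
    s=sensors.get_state(); a=A0-th; t=np.array([np.sin(a),-np.cos(a),0])
    print(round(np.degrees(th)),((s["eef_pos"]-tcp(th,.001))*1e3).round(1),"F",s["wrist_force"].round(1),"along",round(s["wrist_force"]@t,1))
print(s["time_s"])
cv2.imwrite("pics/wrist3.png",imaging.get_image("wrist")[:,:,::-1]);cv2.imwrite("pics/scene3.png",imaging.get_image("scene")[:,:,::-1])
E
python3 -c "
import cv2,numpy as np
a=[cv2.resize(cv2.imread(f'pics/{c}3.png'),(400,300)) for c in('scene','wrist')]
cv2.imwrite('pics/all3.png',np.hstack(a))"
```

```text
12 [ 0.4  0.4 -0.2] F [-1.8 -0.4  0.4] along -1.8
24 [0.4 0.2 0.2] F [-1.2 -0.2 -0.7] along -1.1
36 [0.3 0.2 0.2] F [-1.2 -0.8  0.4] along -0.8
48 [0.6 0.2 0.4] F [-1.   0.2  1.5] along -1.0
60 [ 0.8 -0.1  0.3] F [-0.1 -0.1  2.3] along -0.0
72 [ 0.8 -0.5  0.2] F [0.8 1.  2.2] along -0.4
84 [ 0.4 -0.7 -0.2] F [0.  0.4 2.4] along -0.4
96 [ 0.3 -0.7 -0.1] F [ 0.5 -0.1  1.5] along 0.1
11.6
```

View pics/all3.png

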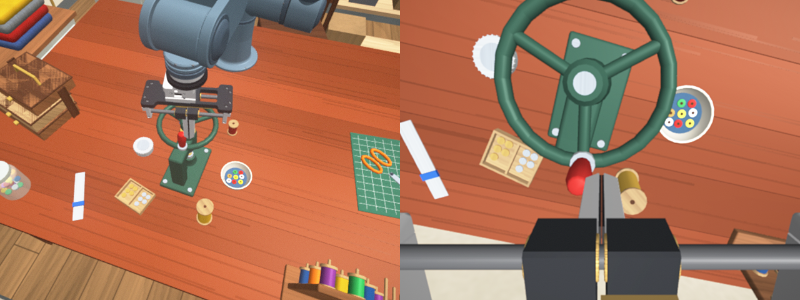

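```bash
python3 - <<'E'
from h import *
from plant import arm,sensors,imaging
p=imaging.camera_params("wrist"); th=1.675
im=cv2.imread("pics/wrist3.png")
hub=onz(p,296,133,.230); fer=onz(p,291,256,.219); d=fer-hub; print("hub",hub,"fer",fer,"turned",103-np.degrees(np.arctan2(d[1],d[0])))
from concurrent.futures import ThreadPoolExecutor
for th in np.radians(np.arange(108,265,12)):
    arm.servo_line(tcp(th,.001),ROT,feed=.05,max_force=40)
    s=sensors.get_state(); a=A0-th; t=np.array([np.sin(a),-np.cos(a),0])
    print(round(np.degrees(th)),((s["eef_pos"]-tcp(th,.001))*1e3).round(1),"F",s["wrist_force"].round(1),"along",round(s["wrist_force"]@t,1))
print(s["time_s"])
cv2.imwrite("pics/wrist4.png",imaging.get_image("wrist")[:,:,::-1]);cv2.imwrite("pics/scene4.png",imaging.get_image("scene")[:,:,::-1])
E
python3 -c "
import cv2,numpy as np
a=[cv2.resize(cv2.imread(f'pics/{c}4.png'),(400,300)) for c in('scene','wrist')]
cv2.imwrite('pics/all4.png',np.hstack(a))"
```

```text
hub [ 0.57705423 -0.00892918  0.23      ] fer [0.65012573 0.00266198 0.219     ] turned 93.98640725601227
108 [ 0.2 -0.6 -0. ] F [-0.8  0.5  2.8] along -0.4
120 [ 0.1 -0.3  0.1] F [-0.8  2.1  2.8] along -1.7
132 [ 0.3 -0.   0.1] F [0.3 2.5 2.6] along -2.3
144 [ 0.4 -0.6 -0. ] F [1.5 0.6 1.9] along -1.5
156 [-0.5 -0.8 -0.4] F [ 0.9 -0.4 -0.8] along -0.5
168 [-0.7 -0.7 -0. ] F [-0.5  0.1  0.1] along 0.4
180 [-0.5 -0.4  0.1] F [ 0.1  0.5 -0.6] along -0.2
192 [-0.4 -0.4  0. ] F [ 0.2 -0.9 -0. ] along -0.2
204 [-0.2 -0.3  0.1] F [1.2 0.4 0.4] along -1.1
216 [-0.2 -0.5  0.4] F [ 0.8 -1.9  1.9] along -1.5
228 [-0.7 -0.1  0.2] F [ 0.2 -1.6  3.8] along -1.1
240 [-0.8  0.4 -0.2] F [-0.1 -1.6  4.1] along -1.1
252 [-0.7  0.6 -0.3] F [-0.4 -0.1  1.6] along 0.1
264 [-0.5  0.6 -0.1] F [-0.1 -1.1  2.8] along -1.0
18.5833
```

View pics/all4.png

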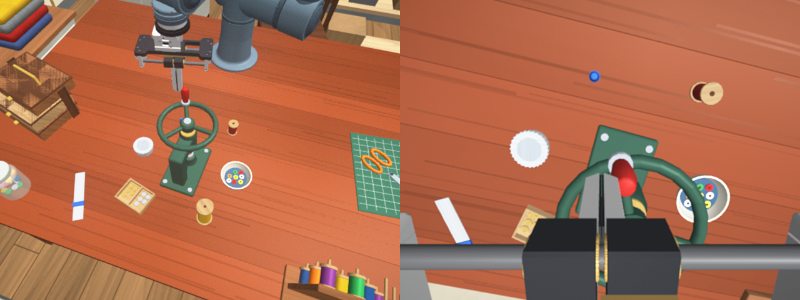

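```bash
python3 - <<'E'
from h import *
from plant import arm,sensors,imaging
for th in np.radians([276,288,300,312,324,336,348,355,360]):
    arm.servo_line(tcp(th,.0015),ROT,feed=.05 if th<6 else .025,max_force=40)
    s=sensors.get_state(); a=A0-th; t=np.array([np.sin(a),-np.cos(a),0])
    print(round(np.degrees(th)),((s["eef_pos"]-tcp(th,.0015))*1e3).round(1),"F",s["wrist_force"].round(1),"along",round(s["wrist_force"]@t,1))
arm.servo_line(tcp(2*np.pi,.03),ROT,feed=.08)
q=tcp(2*np.pi,.03); q[2]=.36; arm.servo_line(q,ROT,feed=.15)
arm.move_to([.42,.06,.40],ROT)
s=sensors.get_state(); print(s["time_s"],s["eef_pos"],s["wrist_force"])
for c in("wrist","scene","top"): cv2.imwrite(f"pics/{c}5.png",imaging.get_image(c)[:,:,::-1])
a,b=cv2.imread("pics/scene0.png"),cv2.imread("pics/scene5.png")
f=lambda i:cv2.resize(i[140:380,170:420],(400,384))
cv2.imwrite("pics/cmp5.png",np.hstack([f(a),f(b)]))
p=imaging.camera_params("wrist"); print(project(p,[*C,.221]),project(p,[*(C+R*np.array([np.cos(A0),np.sin(A0)])),.203+.036]))
E
```

```text
276 [-0.4  0.7 -0. ] F [ 0.4 -1.   2. ] along -1.0
288 [-0.2  0.6  0. ] F [ 0.7 -0.9  3.1] along -0.8
300 [-0.3  0.4 -0.1] F [-0.  -1.   3.4] along -1.0
312 [-0.5  0.7 -0.5] F [-0.8 -0.1  2.3] along -0.4
324 [-0.3  0.9 -0.5] F [-1.7  0.4 -0.4] along -0.8
336 [ 0.3  0.6 -0.1] F [-1.1 -0.1 -0.6] along -1.0
348 [0.2 0.2 0. ] F [-1.1 -1.4 -0.2] along -1.6
355 [0.3 0.3 0. ] F [-0.6 -1.5 -0.4] along -1.0
360 [0.3 0.2 0. ] F [-1.4 -1.3 -0.2] along -1.6
25.5917 [0.41975068 0.06005053 0.39956701] [ 0.94835764 -0.37489779 -0.53568942]
[[229.19190987 329.47891073]] [[297.93366831 337.90425929]]
```

View pics/cmp5.png

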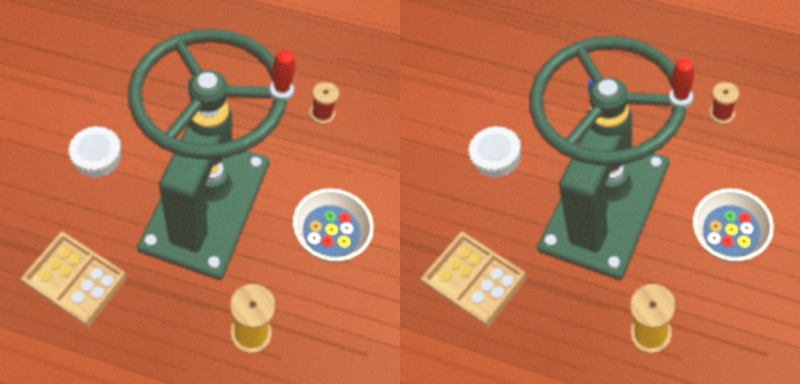

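View pics/wrist5.png

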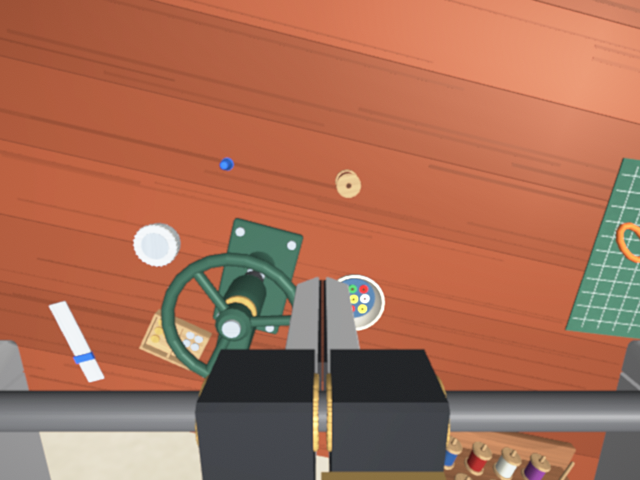

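The scene pictures before and after agree: the handle is back, the wheel sits about 7 px lower in the enlarged crop, and the loose things look unmoved. Next I'll put a number on the angle error.

```bash
python3 - <<'E'
from h import *
from plant import imaging,finder
p=imaging.camera_params("scene")
def cen(f):
    im=cv2.imread(f)[:,:,::-1].copy().astype(int)[155:215,335:362]
    m=((im[...,0]>130)&(im[...,1]<55)&(im[...,2]<55)); y,x=np.nonzero(m); return np.array([x.mean()+335,y.mean()+155]),m.sum()
a,b=cen("pics/scene0.png"),cen("pics/scene5.png"); print(a,b,"observed shift",b[0]-a[0])
P=lambda deg,z:project(p,np.r_[C+R*np.array([np.cos(A0-np.radians(deg)),np.sin(A0-np.radians(deg))]),z])[0]
for d in(-10,-6,-4,-2,0,2,4,6,10): print(d,P(d,.251-.012*(1+d/360))-P(0,.251))
def hubc(f,y0):
    im=cv2.imread(f); return cv2.matchTemplate(im[y0-20:y0+25,270:335],cv2.imread("pics/scene0.png")[187:202,290:310],cv2.TM_CCOEFF_NORMED)
r=hubc("pics/scene5.png",197); print(cv2.minMaxLoc(r)[1::2], "start loc would be",(20,10))
import plant
im=imaging.get_image("scene")
for l in["thimble","pin_tin","button_bowl","spool_red","spool_tall","snap_tray"]: print(l,[x for x in finder.find_in("scene",l)[:1]])
A=cv2.imread("pics/scene0.png").astype(int);B=cv2.imread("pics/scene5.png").astype(int)
for n,(x0,y0,x1,y1) in dict(tin=(210,215,250,253),bowl=(350,255,408,305),red=(362,188,385,218),tall=(310,315,345,362),tray=(180,283,252,343)).items(): print(n,abs(A-B)[y0:y1,x0:x1].mean())
E
```

```text
(array([346.60309278, 185.3814433 ]), np.int64(194)) (array([346.21666667, 190.58888889]), np.int64(180)) observed shift [-0.38642612  5.20744559]
-10 [-0.7428477  -1.88942164]
-6 [-0.45325563  0.70504282]
-4 [-0.39349706  2.0118088 ]
-2 [-0.39100201  3.32289797]
0 [-0.44611611  4.63675518]
2 [-0.55911583  5.95180268]
4 [-0.7302064  7.2664419]
6 [-0.95951983  8.57905536]
10 [-1.59296559 11.19165256]
(0.9864234328269958, (20, 14)) start loc would be (20, 10)
thimble [{'extent': [313.2, 318.5, 343.5, 361.5], 'confidence': 0.65}]
pin_tin [{'extent': [214.6, 220.4, 249.7, 251.4], 'confidence': 0.81}]
button_bowl []
spool_red [{'extent': [364.3, 194.6, 382.8, 217.5], 'confidence': 0.88}]
spool_tall [{'extent': [315.6, 317.0, 342.4, 361.9], 'confidence': 0.75}]
snap_tray [{'extent': [183.7, 284.6, 249.5, 345.1], 'confidence': 0.85}]
tin 1.6353070175438595
bowl 1.8574712643678162
red 2.3468599033816426
tall 2.1671732522796354
tray 2.112345679012346
```

```bash
python3 - <<'E'
from plant import arm,sensors
arm.close_job(); print(sensors.get_state()["time_s"])
E
```

```text
the job is handed in; nothing more can be done
the job is handed in; nothing more can be done
```

I pushed the press wheel clockwise through one full turn and handed the job in at about 26 s on the robot's clock, inside the 54 s limit. With the gripper closed, I pushed only the trailing side of the handle. I then backed the fingers off and raised the arm clear.

**Wheel angle:** comparing the scene pictures before and after, the handle is back where it began, with the wheel about 1° past one full turn; the tolerance is about 9°. It also shows the expected 12 mm sink.

**Loose things:** the tin, bowl, both spools and tray show no visible change in the scene pictures. I could only check the thimble in the wrist pictures. It was still standing in the last one, but I did not measure its position.

**Checks that failed or disagreed:**
- The network missed the bowl in the last scene picture and reported the tall spool as the thimble. I relied on the pictures themselves instead.
- The resting force readings were within about 1 N of noise. I infer the pushing contact at the quarter, half and three-quarter marks from the handle following the finger, not from a measured force.

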